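# Scan the handled tin into stock and hang it up

### The job

Book the handled tin into stock: stand it upright and wholly on the round pad of the bar-code scanner with its label turned squarely towards the scanner's window, and let go of it for about a second so that it is read. Then hang it by its handle on the hook of the stand and let go, so that it hangs there still. Do not drop the tin or tip it over, and leave the other things on the bench where they are.

Things in the scene. Friction and masses are not known exactly. Their poses are not given: they have to be found in the camera images.
- tin: Handled tin, 0.27 to 0.53 kg, upright on the bench: dark-grey metal cylinder 66 mm in diameter, dark lid 69 mm in diameter with its top at z = 84, and a stiff fixed handle arching over it to z = 166. Origin: centre of the underside, own z up. Own +x points out through the middle of the label; on that side the lid has a dark thumb tab 18 mm wide standing out 10 mm. The handle spans own y.
- tin_label (a point): Middle of the white bar-code label (about 50 mm wide round the side, 56 mm tall) on the tin's surface, 33 mm out along the tin's own +x, 41 mm above its underside.
- tin_handle (a point): Centre of the handle's straight black bar, 153 mm above the tin's underside, on its axis: 78 mm long (own y), 12 thick (own x), 26 tall, flat below (z = 140 to 166 of the tin). Steel legs at own y = +-36 mm. Under the bar an opening 56 mm high, 68 wide, seen along own x. Pinched from above across own x, by fingers reaching no lower than the bar's underside, it can be set on the hook.
- scanner: Fixed grey desktop bar-code scanner. Origin: on the bench below the centre of its round pad; own z up. Own +x points from the pad to the upright block, whose front face with the window is 97 mm from the pad's centre; block 55 mm deep, 100 wide, 130 tall. Base plate 112 mm wide, 5 thick, from x = -65 to 160.
- scanner_pad (a point): Centre of the top of the round black pad (96 mm in diameter, top 12 mm above the bench). Axes as the scanner's.
- scanner_window (a point): Centre of the dark scanner window, 58 mm by 46 mm, 70 mm above the bench; it looks along the scanner's own -x, over the pad.
- hook: Fixed steel hook stand. Origin: on the bench below the middle of the hook's arm; own z up. The round arm, 10 mm in diameter, runs level along own x from the post (18 mm in diameter, 225 tall, at x = +85) to x = -45 and ends in an upturned tip, top at x = -53, z = 218: own -x is the open end. Base plate x = -40 to 130, 110 wide, 12 thick.
- hook_seat (a point): Top of the hook's arm at its middle, 200 mm above the bench. Axes as the hook's: the tip is 53 mm away along -x and rises 18 mm above this point. The tin hangs here, the underside of its handle bar on the arm and the bar across it; either side of the tin may face the post.
- plain_can: Bystander: plain metal can without handle or label, 66 mm in diameter, 105 mm tall; origin at the centre of its underside.
- jar: Bystander: amber glass jar with black cap, 68 mm in diameter, 90 mm tall; origin at the centre of its underside.
- spanner: Bystander: steel spanner 170 mm long, lying flat along its own x; origin below its middle.
- tee: Bystander: brass pipe tee, 75 mm long along its own x, 34 mm tall; origin below its middle.
Not all that is in view belongs to the job. What is shaped like the hook but green is not meant.

How it is judged:
By the outcome, as a careful person would: the job done as asked, in the order asked, and still so for the second after the job is handed in, with the robot touching nothing.
It also fails if it takes over 58 s, if anything falls off the work surface, if the arm or the gripper's body presses on something with over 40 N, if the wrist force passes 120 N, or if a joint passes its speed limit or range.

### The arm

A 7-joint arm with a two-finger parallel gripper is mounted at the origin on the work surface. World frame = base frame: x ahead of the robot, y to its left, z up, the work surface at z = 0. Lengths are in mm, angles in rad, forces in N, time in s.
With the tool pointing down it reaches from about 375 to 925 mm from the base axis. Payload 3.1 kg.
Tool frame: the origin (TCP) lies midway between the tips of the shut fingers; the grasp point (between the pads) lies 19 mm behind it (robot.hold_point_z is the distance from the TCP to the grasp point, in mm); z points along the fingers, y is the line along which they close (so a half turn about z gives the same grasp; the last joint's range is limited). The gripper opens to 85 mm and grips with 20 to 120 N. Pads are 22 mm wide; open, the fingers measure 114 mm over their backs; the gripper's body (76 mm by 85 mm) begins 54 mm behind the grasp point. The pads swing forward as they close: fully open they stand 13 mm farther back than shut.
Start: joints at [-1.356, 0.383, 0.044, 1.598, -0.018, 1.161, -0.05], TCP at [199.998, 618.469, 231.269] pointing down, gripper open.
Joint ranges: [-2.61, 2.61], [-0.41, 2.15], [-1.48, 1.57], [0, 2.5], [-1.57, 4.71], [0.05, 1.97], [-2.85, 2.85]. Speed limits (rad/s): [2.79, 2.79, 3.14, 3.14, 3.14, 3.14, 3.14].

### API

Orientations are given as a 3x3 rotation matrix whose columns are the frame's x, y, z axes.
In Python, from bench import robot, optics, job gives the robot as it stands.
- The arm moves only by the tool send_rows, never from a script. Its argument "moves" is a list of rows, each a list of 2 entries, a list of its own where there are three numbers: the shift along the world's x, y, z in m, then the turn about the world's z in units of 5 degrees (1.0 is 5 degrees). A call has 1 to 8 rows; each row shifts and turns the commanded pose from where the row before left it; what a row does not reach is not made up. A row lasts 1/10 s, in which the tool goes at most 50 mm and 8.59 degrees, less where a joint would pass 70% of its speed; a pose out of reach is approached as far as the arm can. A call with a gripper value outside its range is refused whole. "gripper" is the finger opening in m, from 0 to 0.0854, set as the call begins (left out, the last holds). The fingers move at their own pace and stop on an object; the grip force is fixed at half the most. Time passes only in rows, so rows that do not move let the fingers close. It gives the time, the measured TCP pose, the force, the opening and the grip force at its end, in the units of the state.
- robot.get_obs(): the state, without advancing time (a new reading comes with each control period).
- optics.capture(name): name is "side" or "top"; returns a dict with "img" (420x560x3 uint8, blue, green, red), "K" (3x3 intrinsics, pixels), "cam_to_world" (4x4, takes a point from camera to world coordinates). Camera axes: x right, y down, z forward; pixel columns grow to the right and rows downward; lengths in mm; the calibration is good to about 2 mm. A picture is of the moment at which its call begins. There is no depth.
- job.job_done(): hands the job in; it is judged then, once.
The state is a dict: "time": time; "joint_pos": joint angles; "joint_velocities": joint speeds; "joint_torque": joint torques, N m; "position": TCP position; "tool_rot": TCP orientation; "wrist_force": force on the tool from outside, world axes, zero at the start; "ft_torque": the same for the moment, N m; "grip_width": finger opening in mm; "grip_force": force on a finger pad.
Only numpy, scipy, OpenCV 4.12 (cv2) and the standard library are available. Lean on these libraries where they do the work, as an engineer would, in place of code of your own. Each camera call takes 0.05 s, during which the arm holds its last target. There are 200 camera calls.

## Working session

There is one attempt and no reset: what is moved stays moved. The work goes in short steps, Python scripts to look and compute and a tool call to move; the robot and the scene stay as the last step left them, time stands still between calls to the robot, and variables do not carry over. Pictures are saved under pics/ and viewed, at most 12 in all, crops included, and the job is handed in when it is done.

Besides the shell and the picture viewer there is one more tool, called after ">>>" as name(argument=value, ...) on one line, values as JSON. send_rows: Moves the arm, as the interface text tells. Its arguments: {"type":"object","properties":{"moves":{"type":"array"},"gripper":{"type":"number"}},"required":["moves"]}

```bash
mkdir -p pics; ls
cat > h.py <<'E'
import numpy as np, cv2
from bench import robot, optics, job
def cap(n,save=None):
    c=optics.capture(n)
    if save: cv2.imwrite('pics/'+save,c['img'])
    return c
def ray(c,uv):
    K=np.array(c['K']);T=np.array(c['cam_to_world'])
    d=T[:3,:3]@np.linalg.inv(K)@np.array([uv[0],uv[1],1.]);return T[:3,3],d
def onz(c,uv,z):
    o,d=ray(c,uv);return o+d*(z-o[2])/d[2]
def proj(c,p):
    K=np.array(c['K']);T=np.linalg.inv(np.array(c['cam_to_world']))
    q=K@(T[:3,:3]@np.array(p,float)+T[:3,3]);return q[:2]/q[2]
E
python3 - <<'E'
from h import *
a=cap('top','top0.png');b=cap('side','side0.png')
print(np.round(a['cam_to_world'],2),np.round(b['cam_to_world'],2),a['K'])
o=robot.get_obs();print(o['time'],o['position'],np.round(o['tool_rot'],3),o['wrist_force'],o['grip_width'])
E
```

```text
pics
[[-1.00000e-02 -9.80000e-01  1.80000e-01  2.39720e+02]
 [-1.00000e+00  1.00000e-02 -1.00000e-02  4.96500e+01]
 [ 1.00000e-02 -1.80000e-01 -9.80000e-01  1.18216e+03]
 [ 0.00000e+00  0.00000e+00  0.00000e+00  1.00000e+00]] [[ 9.60000e-01 -1.70000e-01  2.40000e-01  1.47910e+02]
 [-2.90000e-01 -5.00000e-01  8.10000e-01 -1.00002e+03]
 [-2.00000e-02 -8.50000e-01 -5.30000e-01  8.33480e+02]
 [ 0.00000e+00  0.00000e+00  0.00000e+00  1.00000e+00]] [[409.377379     0.         279.89848878]
 [  0.         409.377379   217.17545632]
 [  0.           0.           1.        ]]
0.1 [199.79543878 617.62220623 230.01344797] [[-0.952  0.308 -0.001]
 [ 0.308  0.951 -0.002]
 [-0.    -0.002 -1.   ]] [-0.60676822  0.08461726 -0.38677026] 85.05552630371959
```

View pics/top0.png

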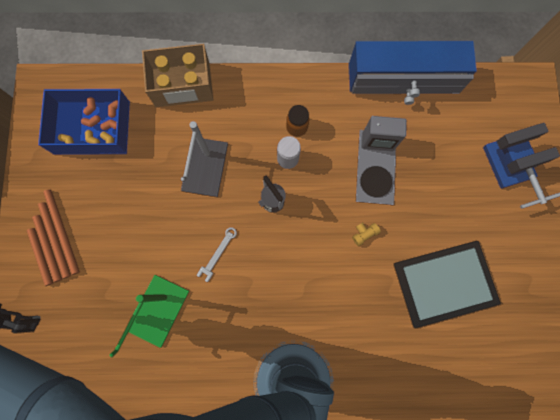

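View pics/side0.png

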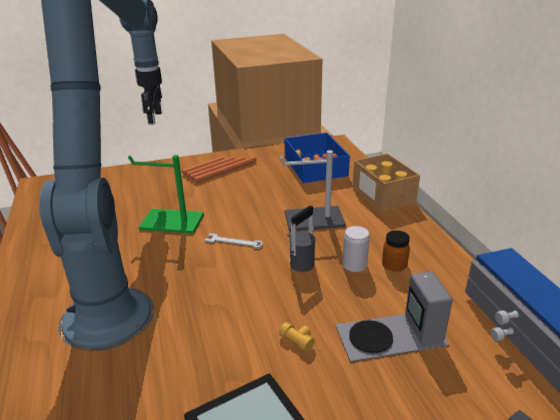

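The top view shows the tin at about (272,193), the scanner pad at (376,182) with its block at (385,135), and the grey hook at (195,150). Things that could be mistaken for these:
- **Tin:** the plain can (289,152) and the jar (298,120) have no handle. The thing with a handle at (272,193) top / (302,240) side is the tin.
- **Hook:** the green hook at (150,300) is a decoy, so I'm using the grey one.

Next is a close crop.

Run:
```python
from h import *
a=cv2.imread('pics/top0.png');b=cv2.imread('pics/side0.png')
f=lambda i,x,y,w,h,s:cv2.resize(i[y:y+h,x:x+w],None,fx=s,fy=s,interpolation=cv2.INTER_CUBIC)
t=np.hstack([f(a,240,160,66,60,6),f(b,270,195,66,85,6)[:360]])
u=np.hstack([f(a,172,112,66,90,4)[:240],f(a,172,112,66,90,4)[120:360],f(a,346,110,68,60,4)])
t=t[:, :792];u=u[:,:792];W=792
u=cv2.copyMakeBorder(u,0,0,0,max(0,W-u.shape[1]),cv2.BORDER_CONSTANT)
cv2.imwrite('pics/c1.png',np.vstack([t,u])[:600])
```

```text
(no output)
```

View pics/c1.png

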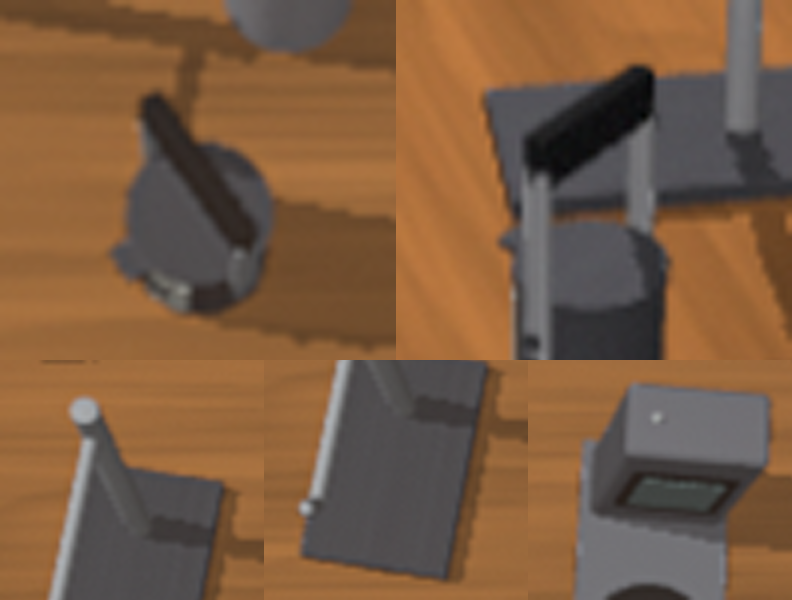

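Run:
```python
from h import *
a=cap('top');b=cap('side');im=a['img']
R=lambda v:np.round(v,1)
p=onz(a,(265.3,176.9),166);q=onz(a,(280.5,200.3),166);print('bar',R(p),R(q),R((p+q)/2),np.linalg.norm(p-q),np.degrees(np.arctan2(*(p-q)[1::-1])))
lc=onz(a,(240+200/6,160+215/6),84);print('lid',R(lc))
t=onz(a,(240+122/6,160+258/6),83);print('tab',R(t),np.degrees(np.arctan2(*(t-lc)[1::-1])))
# side bar ends
for n,uv in(('top',(270+540/6-66,0)),):pass
p2=onz(b,(270+(645-396)/6,195+72/6),166);q2=onz(b,(270+(538-396)/6,195+140/6),166);print('bar side',R(p2),R(q2),R((p2+q2)/2))
# pad
g=im.max(2);m=((g<60)).astype('uint8');m[:150]=0;m[215:]=0;m[:,:350]=0;m[:,405:]=0
c=max(cv2.findContours(m,0,1)[0],key=cv2.contourArea);e=cv2.fitEllipse(c);print(e);pc=onz(a,e[0],12);print('pad',R(pc))
# base side edges of scanner (z=5)
tip=onz(a,(183,178.8),218);post=onz(a,(193.0,124.6),225);d=tip-post;d[2]=0;ang=np.degrees(np.arctan2(-d[1],-d[0]))
u=-d/np.linalg.norm(d);print('hook',R(tip),R(post),np.linalg.norm(d),'+x ang',ang,'origin',R(post-85*u),R(tip+53*u))
# block top edges z=130
o=lambda x,y:(346+(x-528)/4,110+(y-360)/4)
P=[onz(a,o(*x),130) for x in((631,385),(767,395),(759,468),(627,455))];print('block',[R(x) for x in P])
for i,j in((0,1),(3,2),(3,0),(2,1)):
  v=P[j]-P[i];print(np.linalg.norm(v),np.degrees(np.arctan2(v[1],v[0])))
g=cv2.cvtColor(im,cv2.COLOR_BGR2HSV);m=((g[...,1]<60)).astype('uint8');m[:110]=0;m[212:]=0;m[:,:345]=0;m[:,420:]=0
for y in range(156,204,4):
  xs=np.where(m[y])[0];l,r=onz(a,(xs[0]-.5,y),5),onz(a,(xs[-1]+.5,y),5);print(y,xs[0],xs[-1],R(l[:2]),R(r[:2]))
```

```text
bar [531.5  71.1 166. ] [469.6  32.7 166. ] [500.6  51.9 166. ] 72.82039287832865 31.777686722885168
lid [500.9  50.9  84. ]
tab [481.3  86.8  83. ] 118.74786240910359
bar side [534.2  60.3 166. ] [474.5  22.6 166. ] [504.3  41.4 166. ]
((376.0178527832031, 181.2637939453125), (29.14303207397461, 30.57521629333496), 106.83463287353516)
pad [ 559.9 -253.5   12. ]
hook [513.3 269.8 218. ] [649.9 247.9 225. ] 138.2756153818658 +x ang -9.111323342485345 origin [565.9 261.4 225. ] [565.7 261.4 218. ]
block [array([ 712.1, -221.1,  130. ]), array([ 704.3, -314.3,  130. ]), array([ 651.5, -305.4,  130. ]), array([ 661.4, -215.7,  130. ])]
93.57510304844794 -94.79220316553896
90.15104677180595 -96.29585333572196
50.99258925212707 -6.031238744092383
53.540632547065776 -9.675517590725013
156 358 395 [ 640.9 -203.6] [ 640.1 -318.5]
160 358 395 [ 628.3 -203. ] [ 627.5 -317.8]
164 358 395 [ 615.8 -202.4] [ 615. -317.]
168 358 394 [ 603.3 -201.9] [ 602.5 -313.2]
172 357 394 [ 590.9 -198.3] [ 590.1 -312.4]
176 357 394 [ 578.5 -197.8] [ 577.7 -311.6]
180 357 394 [ 566.2 -197.2] [ 565.3 -310.9]
184 357 393 [ 553.9 -196.6] [ 553.  -307.1]
188 357 394 [ 541.6 -196.1] [ 540.7 -309.4]
192 357 394 [ 529.4 -195.5] [ 528.5 -308.6]
196 356 393 [ 517.3 -192. ] [ 516.3 -304.9]
200 356 393 [ 505.1 -191.5] [ 504.2 -304.1]
```

>>> send_rows(moves=[[[0,0,0.03],0],[[0.01,-0.015,0.03],1.0],[[0.02,-0.035,0.01],1.5],[[0.02,-0.038,0],1.5],[[0.02,-0.038,0],1.5],[[0.02,-0.038,0],1.5],[[0.02,-0.038,0],1.5],[[0.02,-0.038,0],1.5]], gripper=0.06)

```text
time: 1.0
position: [330.5, 376.6, 301.1]
tool_rot: [[-0.844, -0.536, -0.0], [-0.536, 0.844, -0.0], [0.0, 0.0, -1.0]]
wrist_force: [1.4, 0.3, 0.0]
grip_width: 60.1
grip_force: 0.0
```

>>> send_rows(moves=[[[0.02,-0.038,0],0],[[0.02,-0.038,0],0],[[0.02,-0.038,0],0],[[0.02,-0.038,0],0],[[0.02,-0.038,0],0],[[0.02,-0.038,-0.01],0],[[0.02,-0.038,-0.01],0],[[0.02,-0.038,-0.01],0]])

```text
time: 1.8
position: [490.5, 72.9, 271.1]
tool_rot: [[-0.847, -0.531, 0.001], [-0.531, 0.847, 0.001], [-0.001, 0.0, -1.0]]
wrist_force: [0.5, 0.7, -0.6]
grip_width: 60.0
grip_force: 0.0
```

>>> send_rows(moves=[[[0.005,-0.01,-0.01],0],[[0.005,-0.011,-0.025],0],[[0,0,-0.03],0],[[0,0,-0.02],0],[[0,0,-0.015],0],[[0,0,0],0]])

```text
time: 2.4
position: [497.6, 53.0, 168.8]
tool_rot: [[-0.847, -0.531, -0.006], [-0.531, 0.847, -0.002], [0.006, 0.001, -1.0]]
wrist_force: [0.1, -0.0, -0.2]
grip_width: 59.9
grip_force: 0.0
```

Run:
```python
from h import *
a=cap('top');b=cap('side')
f=lambda i,x,y,w,h,s:cv2.resize(i[y:y+h,x:x+w],None,fx=s,fy=s,interpolation=cv2.INTER_CUBIC)
cv2.imwrite('pics/c2.png',np.hstack([f(a['img'],230,150,90,80,4),f(b['img'],255,160,100,80,4)]))
```

```text
(no output)
```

View pics/c2.png

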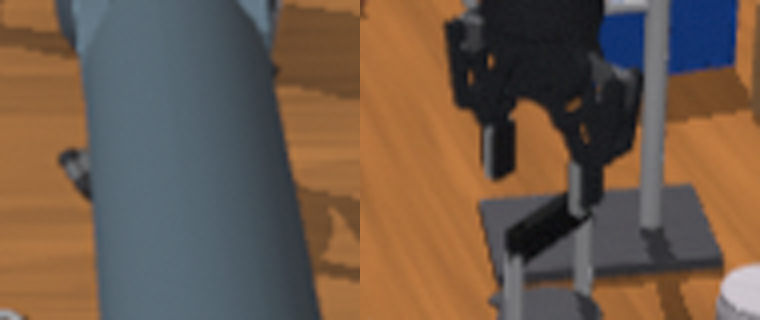

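The fingers (tips at about (289,204) and (311,212) in the side picture) stand above and astride the bar (centre about (302,215)). I'll check the numbers.

Run:
```python
from h import *
b=cap('side');o=robot.get_obs();p=o['position'];y=np.array(o['tool_rot'])[:,1];print(p)
k=lambda q:(np.round(proj(b,q),1), np.round((proj(b,q)-[255,160])*4+[360,0]))
for h in(7,10):
  print([k(p+np.array([0,0,h])+s*34*y) for s in(1,-1)])
ux=np.array([.85,.527,0])
for s in (39,0,-39): print('bar top',s,k(np.array([500.6,51.9,166])+s*ux), 'bottom',k(np.array([500.6,51.9,140])+s*ux))
```

```text
[500.62076375  53.60091732 172.06084875]
[(array([289.4, 201.6]), array([498., 166.])), (array([310.5, 210.4]), array([582., 202.]))]
[(array([289.4, 200.6]), array([498., 162.])), (array([310.5, 209.4]), array([582., 197.]))]
bar top 39 (array([309.7, 204.7]), array([579., 179.])) bottom (array([309.6, 213.4]), array([579., 214.]))
bar top 0 (array([300. , 210.8]), array([540., 203.])) bottom (array([300. , 219.5]), array([540., 238.]))
bar top -39 (array([289.9, 217. ]), array([499., 228.])) bottom (array([290. , 225.9]), array([500., 264.]))
```

>>> send_rows(moves=[[[0.001,-0.003,-0.012],0],[[0,0,-0.01],0],[[0,0,-0.006],0],[[0,0,0],0],[[0,0,0],0]], gripper=0.03)

```text
time: 3.05
position: [500.8, 50.4, 143.0]
tool_rot: [[-0.847, -0.531, -0.001], [-0.531, 0.847, -0.0], [0.001, 0.0, -1.0]]
wrist_force: [-0.2, -0.8, 0.4]
grip_width: 30.6
grip_force: 0.0
```

>>> send_rows(moves=[[[0,0,0],0],[[0,0,0],0],[[0,0,0],0]], gripper=0.018)

```text
time: 3.35
position: [501.3, 50.6, 143.6]
tool_rot: [[-0.847, -0.531, 0.001], [-0.531, 0.847, 0.0], [-0.001, -0.0, -1.0]]
wrist_force: [-0.1, 0.2, 0.6]
grip_width: 18.0
grip_force: 0.0
```

Bar is within ±3 mm of centre, with no contact. Closing.

>>> send_rows(moves=[[[0,0,0],0],[[0,0,0],0],[[0,0,0],0],[[0,0,0],0]], gripper=0.0)

```text
time: 3.75
position: [501.4, 50.3, 143.6]
tool_rot: [[-0.847, -0.531, 0.001], [-0.531, 0.847, -0.0], [-0.001, -0.001, -1.0]]
wrist_force: [0.3, -0.9, 2.0]
grip_width: 10.8
grip_force: 60.7
```

>>> send_rows(moves=[[[0,0,0.005],0],[[0,0,0.01],0],[[0,0,0.015],0],[[0,0,0.015],0],[[0,0,0.015],0],[[0,0,0],0]])

```text
time: 4.35
position: [502.5, 50.9, 205.5]
tool_rot: [[-0.847, -0.531, 0.004], [-0.531, 0.847, 0.002], [-0.005, -0.001, -1.0]]
wrist_force: [1.6, 0.1, -2.8]
grip_width: 10.9
grip_force: 60.1
```

Run:
```python
from h import *
a=cap('top');b=cap('side');o=robot.get_obs();print(o['position'],o['wrist_force'],o['joint_pos'])
f=lambda i,x,y,w,h,s:cv2.resize(i[y:y+h,x:x+w],None,fx=s,fy=s,interpolation=cv2.INTER_CUBIC)
cv2.imwrite('pics/c3.png',np.hstack([f(a['img'],230,150,90,110,4),f(b['img'],255,160,100,110,4)]))
```

```text
[500.69768744  50.63278293 203.212208  ] [ 0.50033603  0.4761502  -3.98575375] [-0.63422474  0.13712644  0.48932755  1.99375895 -0.07552571  1.02797208
  2.02119083]
```

View pics/c3.png

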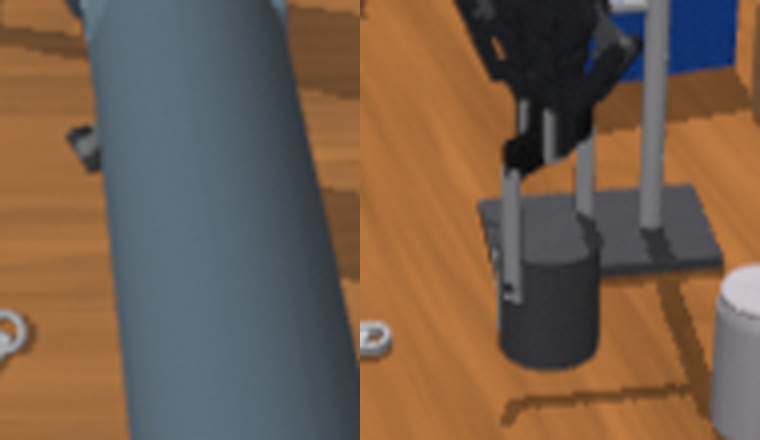

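The tin is lifted cleanly and hangs upright in the side crop, with its body at about (302,235). Now over to the scanner, turning −25.5 units.

>>> send_rows(moves=[[[0,-0.008,0.01],-0.5],[[0,-0.018,0.01],-1],[[0,-0.02,0],-1.5],[[0.002,-0.02,0],-1.5],[[0.004,-0.02,0],-1.5],[[0.004,-0.02,0],-1.5],[[0.004,-0.02,0],-1.5],[[0.004,-0.02,0],-1.5]])

```text
time: 5.25
position: [517.9, -96.0, 221.8]
tool_rot: [[-0.935, 0.354, -0.003], [0.354, 0.935, 0.0], [0.003, -0.001, -1.0]]
wrist_force: [0.4, -0.3, -3.9]
grip_width: 11.2
grip_force: 60.1
```

>>> send_rows(moves=[[[0.004,-0.02,0],-1.5],[[0.004,-0.02,0],-1.5],[[0.004,-0.02,0],-1.5],[[0.004,-0.02,0],-1.5],[[0.004,-0.02,0],-1.5],[[0.004,-0.02,0],-1.5],[[0.004,-0.018,0],-1.5],[[0.004,-0.01,0],-1.5]])

```text
time: 6.05
position: [549.7, -245.2, 221.8]
tool_rot: [[-0.159, 0.987, -0.003], [0.987, 0.159, -0.001], [-0.0, -0.003, -1.0]]
wrist_force: [-0.1, -0.4, -2.5]
grip_width: 11.0
grip_force: 60.1
```

>>> send_rows(moves=[[[0.004,-0.008,0],-1.5],[[0.004,-0.003,0],-1.5],[[0.004,0,0],0],[[0.004,0,0],0],[[0,0,0],0],[[0,0,0],0]])

```text
time: 6.65
position: [567.0, -253.9, 222.9]
tool_rot: [[0.092, 0.996, -0.001], [0.996, -0.092, 0.001], [0.001, -0.001, -1.0]]
wrist_force: [-0.3, 1.0, -3.0]
grip_width: 10.9
grip_force: 60.0
```

Run:
```python
from h import *
a=cap('top');b=cap('side');o=robot.get_obs();print(o['time'],o['position'],o['wrist_force'],o['joint_pos'][6]);y=np.array(o['tool_rot'])[:,1];print(np.degrees(np.arctan2(y[1],y[0])))
f=lambda i,x,y,w,h,s:cv2.resize(i[y:y+h,x:x+w],None,fx=s,fy=s,interpolation=cv2.INTER_CUBIC)
cv2.imwrite('pics/c4.png',np.hstack([f(a['img'],335,110,90,130,4),f(b['img'],330,230,110,130,4)]))
```

```text
6.75 [ 566.781335   -254.29927874  223.22273181] [-0.2488285   0.28390368 -2.84673854] 0.5954293627154541
-5.372543503901776
```

View pics/c4.png

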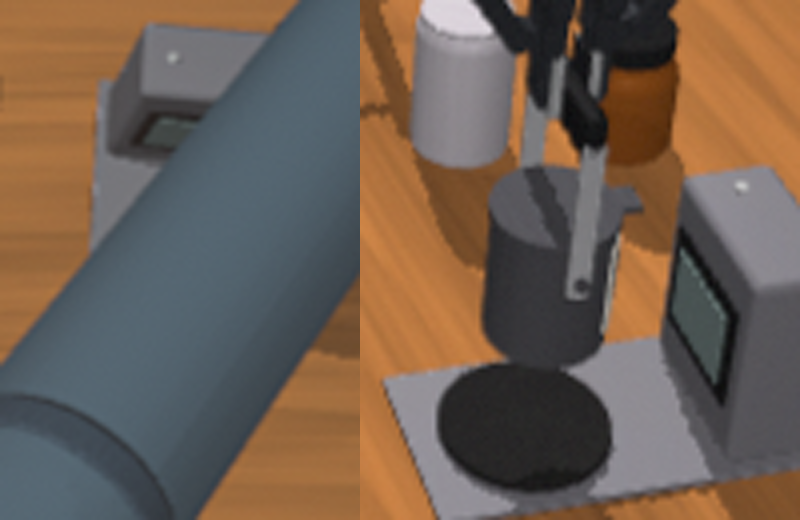

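Run:
```python
from h import *
b=cap('side');o=robot.get_obs();p=o['position'].copy() if hasattr(o['position'],'copy') else np.array(o['position'])
print(p,'pad side',onz(b,(371,336.7),12))
k=lambda q:np.round((proj(b,q)-[330,230])*4+[360,0])
t=np.linspace(0,2*np.pi,60)
def ext(c,r,z):
    q=np.array([k([c[0]+r*np.cos(x),c[1]+r*np.sin(x),z]) for x in t]);return q.min(0),q.max(0)
print('tin bottom',ext(p,33,p[2]-143.6),'lid',ext(p,34.5,p[2]-59.6),'pad',ext((560,-253.5),48,12))
for s in(-1,1):
    d=np.array([np.sin(np.radians(-5.4)),-np.cos(np.radians(-5.4)),0])  # toward -y
    print('bar end',k(p+np.array([0,0,-143.6+153])+s*39*d))
```

```text
[ 566.77903231 -254.42546063  223.30521101] pad side [ 559.89174253 -263.59043764   12.        ]
tin bottom (array([476., 280.]), array([600., 363.])) lid (array([483., 156.]), array([619., 240.])) pad (array([429., 354.]), array([605., 479.]))
bar end [535.  45.]
bar end [591. 134.]
```

The label faces the window and the tin hangs about 7 mm too far towards the block: tin bottom at about (376,312), pad centre at (371,337) in the side image. I'll shift it and lower.

>>> send_rows(moves=[[[-0.004,-0.001,-0.01],0],[[-0.003,-0.001,-0.015],0],[[0,0,-0.015],0],[[0,0,-0.012],0],[[0,0,-0.008],0],[[0,0,-0.003],0],[[0,0,0],0]])

```text
time: 7.5
position: [559.8, -256.4, 159.6]
tool_rot: [[0.094, 0.996, -0.001], [0.996, -0.094, 0.0], [-0.0, -0.001, -1.0]]
wrist_force: [-0.2, 0.6, -3.2]
grip_width: 10.9
grip_force: 60.0
```

>>> send_rows(moves=[[[0,0,-0.002],0],[[0,0,-0.001],0],[[0,0,0],0]])

```text
time: 7.8
position: [560.3, -256.6, 157.6]
tool_rot: [[0.094, 0.996, 0.001], [0.996, -0.094, -0.0], [-0.0, 0.001, -1.0]]
wrist_force: [-0.7, -0.2, -3.2]
grip_width: 10.7
grip_force: 60.1
```

>>> send_rows(moves=[[[0,0,-0.001],0],[[0,0,0],0],[[0,0,0],0]])

```text
time: 8.1
position: [560.0, -256.5, 156.3]
tool_rot: [[0.094, 0.996, 0.0], [0.996, -0.094, 0.0], [0.0, 0.0, -1.0]]
wrist_force: [-0.5, -0.2, -3.2]
grip_width: 10.7
grip_force: 60.1
```

>>> send_rows(moves=[[[0,0,-0.001],0],[[0,0,0],0],[[0,0,0],0]])

```text
time: 8.4
position: [560.2, -256.6, 155.8]
tool_rot: [[0.094, 0.996, 0.001], [0.996, -0.094, 0.0], [0.0, 0.001, -1.0]]
wrist_force: [-0.2, 0.6, 0.8]
grip_width: 10.7
grip_force: 60.5
```

>>> send_rows(moves=[[[0,0,0],0],[[0,0,0],0],[[0,0,0],0],[[0,0,0],0],[[0,0,0],0],[[0,0,0],0],[[0,0,0],0],[[0,0,0],0]], gripper=0.035)

```text
time: 9.2
position: [560.0, -256.5, 155.3]
tool_rot: [[0.094, 0.996, 0.0], [0.996, -0.094, 0.0], [0.0, 0.0, -1.0]]
wrist_force: [0.3, -0.0, 0.9]
grip_width: 35.1
grip_force: 0.0
```

Run:
```python
from h import *
a=cap('top');b=cap('side');o=robot.get_obs();print(o['time'],o['position'],o['wrist_force'],o['grip_width'],[k for k in o])
f=lambda i,x,y,w,h,s:cv2.resize(i[y:y+h,x:x+w],None,fx=s,fy=s,interpolation=cv2.INTER_CUBIC)
cv2.imwrite('pics/c5.png',f(b['img'],335,240,110,120,5))
```

```text
9.3 [ 559.98496233 -256.54241025  155.25351408] [-0.66875956  0.15550487 -0.66960867] 34.876916000647114 ['time', 'joint_pos', 'joint_velocities', 'joint_torque', 'position', 'tool_rot', 'wrist_force', 'ft_torque', 'grip_force', 'grip_width']
```

View pics/c5.png

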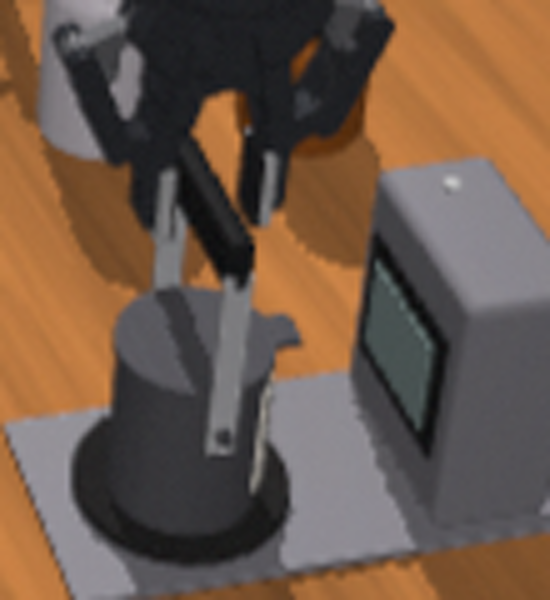

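The tin stands centred on the pad, with even dark margins left and right (about 38 and 36 px in the crop). The bar and label are parallel to the block face, and the tab points at the window. I'll let it stand a bit longer.

>>> send_rows(moves=[[[0,0,0],0],[[0,0,0],0],[[0,0,0],0],[[0,0,0],0],[[0,0,0],0],[[0,0,0],0],[[0,0,0],0],[[0,0,0],0]])

```text
time: 10.1
position: [560.0, -256.5, 155.3]
tool_rot: [[0.094, 0.996, -0.0], [0.996, -0.094, 0.0], [0.0, -0.0, -1.0]]
wrist_force: [-0.0, 0.1, -0.6]
grip_width: 35.0
grip_force: 0.0
```

Run:
```python
from h import *
c=cap('side');b=c['img'];print(b[274:280,423:429].reshape(-1,3).max(0), b[276,423:429])
s=cv2.imread('pics/side0.png');print(s[276,423:429])
P=np.array([560,-253.5,0]);
def S(x,y,z,a):
    r=np.radians(a);return proj(c,P+[x*np.cos(r)-y*np.sin(r),x*np.sin(r)+y*np.cos(r),z])
for a in(-2,-5.3,-9):
    d=S(97,-50,130,a)-S(97,50,130,a);e=S(0,-39,178,a)-S(0,39,178,a);g=S(-65,-56,5,a)-S(-65,56,5,a);print(a,d[0]/d[1],e[0]/e[1],g[0]/g[1])
```

```text
[198 199 199] [[151 146 148]
 [187 187 187]
 [198 199 199]
 [181 180 181]
 [150 145 147]
 [143 136 139]]
[[141 137 139]
 [173 173 174]
 [185 185 185]
 [168 166 167]
 [140 135 137]
 [131 126 128]]
-2 0.7648611694918531 0.6769916634424511 0.4969035783283144
-5.3 0.6680081578966517 0.5775012643607792 0.4127919763289394
-9 0.5627972629910809 0.4689503094898287 0.3206953853100566
```

Bar and block slopes agree (0.55 and 0.64, both about −6°), so the label is square to the window. The tin has been free for about 1.8 s. Regrip slightly higher and lift.

>>> send_rows(moves=[[[0,0,0.002],0],[[0,0,0],0],[[0,0,0],0]])

```text
time: 10.45
position: [560.1, -256.6, 157.4]
tool_rot: [[0.094, 0.996, 0.0], [0.996, -0.094, -0.0], [-0.0, 0.0, -1.0]]
wrist_force: [0.3, 0.3, 0.3]
grip_width: 35.2
grip_force: 0.0
```

>>> send_rows(moves=[[[0,0,0],0],[[0,0,0],0],[[0,0,0],0],[[0,0,0],0],[[0,0,0],0]], gripper=0.0)

```text
time: 10.95
position: [560.3, -256.7, 157.5]
tool_rot: [[0.094, 0.996, 0.001], [0.996, -0.094, -0.0], [-0.0, 0.001, -1.0]]
wrist_force: [-0.3, -0.9, 0.8]
grip_width: 10.4
grip_force: 62.0
```

>>> send_rows(moves=[[[0,0,0.005],0],[[0,0,0.015],0],[[0,0,0.02],0],[[0,0,0.02],0],[[-0.01,0.005,0.02],0],[[-0.02,0.015,0.005],0],[[-0.02,0.025,0],0],[[-0.02,0.03,0],0]])

```text
time: 11.75
position: [488.6, -182.7, 243.0]
tool_rot: [[0.098, 0.995, -0.0], [0.995, -0.098, -0.001], [-0.001, 0.0, -1.0]]
wrist_force: [-0.4, 0.9, -2.5]
grip_width: 10.5
grip_force: 61.6
```

>>> send_rows(moves=[[[-0.02,0.03,0],-0.25],[[-0.01,0.035,0],-0.25],[[-0.01,0.035,0],-0.25],[[0,0.035,0],0],[[0,0.035,0],0],[[0,0.035,0],0],[[0,0.035,0],0],[[0,0.035,0],0]])

```text
time: 12.55
position: [449.6, 93.9, 242.8]
tool_rot: [[0.161, 0.987, -0.0], [0.987, -0.161, 0.001], [0.001, -0.0, -1.0]]
wrist_force: [1.0, 0.4, -3.5]
grip_width: 10.3
grip_force: 61.5
```

>>> send_rows(moves=[[[0,0.035,0],0],[[0,0.035,0],0],[[0,0.035,0],0],[[0,0.03,0],0],[[0,0.025,0],0],[[0,0.015,0],0],[[0,0.01,0],0],[[0,0,0],0]])

```text
time: 13.35
position: [450.0, 279.1, 242.3]
tool_rot: [[0.158, 0.987, 0.0], [0.987, -0.158, -0.0], [-0.0, 0.0, -1.0]]
wrist_force: [0.2, -0.2, -2.1]
grip_width: 10.8
grip_force: 61.5
```

Run:
```python
from h import *
a=cap('top');b=cap('side');o=robot.get_obs();print(o['time'],o['position'])
f=lambda i,x,y,w,h,s:cv2.resize(i[y:y+h,x:x+w],None,fx=s,fy=s,interpolation=cv2.INTER_CUBIC)
cv2.imwrite('pics/c6.png',np.hstack([f(a['img'],150,100,100,140,4),f(b['img'],250,100,100,140,4)]))
k=lambda q:np.round((proj(b,q)-[250,100])*4+[400,0])
print(k([513.3,269.8,218]),k([649.9,247.9,225]),k(o['position']))
```

```text
13.45 [450.35678913 276.71733196 242.17445793]
[519. 225.] [713. 201.] [428. 201.]
```

View pics/c6.png

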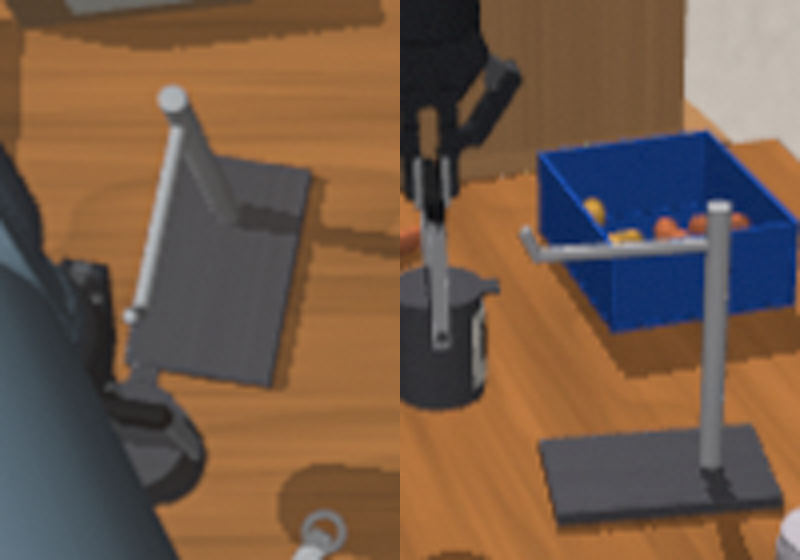

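The tin hangs upright in front of the hook tip. In the side image the tip is at about (282,158) and the bar centre at about (258,151), both shifted the same small amount from the prediction, so they line up. Now insert along the arm.

>>> send_rows(moves=[[[0.005,-0.001,-0.003],0],[[0.015,-0.002,0],0],[[0.015,-0.002,0],0],[[0.015,-0.002,0],0],[[0.015,-0.003,0],0],[[0,0,0],0]])

```text
time: 14.05
position: [517.7, 265.5, 239.5]
tool_rot: [[0.164, 0.986, 0.003], [0.986, -0.164, -0.002], [-0.001, 0.003, -1.0]]
wrist_force: [-0.0, -1.0, -2.9]
grip_width: 10.8
grip_force: 61.5
```

>>> send_rows(moves=[[[0.015,-0.002,0],0],[[0.015,-0.002,0],0],[[0.015,-0.003,0],0],[[0.005,-0.001,0],0],[[0,0,0],0],[[0,0,0],0]])

```text
time: 14.65
position: [564.3, 260.6, 239.0]
tool_rot: [[0.159, 0.987, -0.001], [0.987, -0.159, 0.0], [-0.0, -0.001, -1.0]]
wrist_force: [0.6, 1.5, -3.8]
grip_width: 10.9
grip_force: 61.5
```

Run:
```python
from h import *
a=cap('top');b=cap('side');o=robot.get_obs();print(o['time'],o['position'],o['wrist_force'])
f=lambda i,x,y,w,h,s:cv2.resize(i[y:y+h,x:x+w],None,fx=s,fy=s,interpolation=cv2.INTER_CUBIC)
cv2.imwrite('pics/c7.png',np.hstack([f(a['img'],150,100,100,140,4),f(b['img'],250,100,100,140,4)]))
```

```text
14.75 [564.08040822 260.98223297 239.06643857] [-0.97146065  0.9797395  -2.89139373]
```

View pics/c7.png

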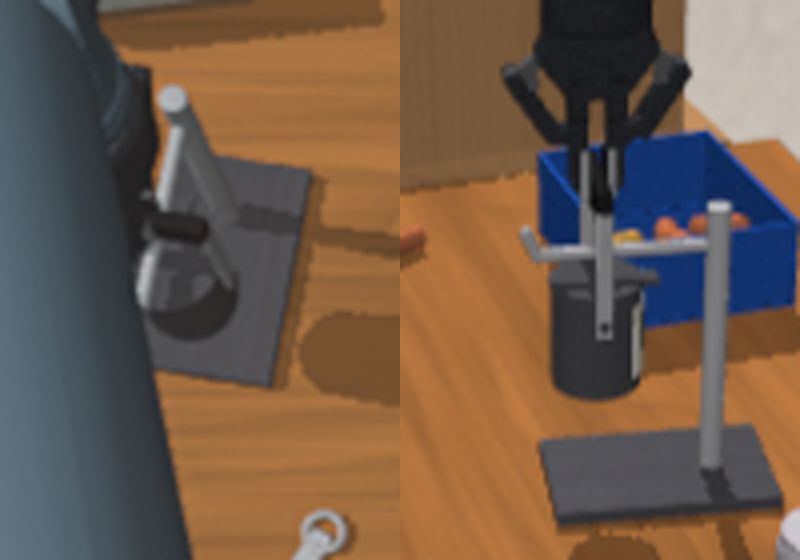

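The arm passes through the handle opening: the near leg is in front of it at (300,158), and the body is below it. Now lower onto the seat.

>>> send_rows(moves=[[[0.001,0,-0.006],0],[[0,0,-0.01],0],[[0,0,-0.008],0],[[0,0,-0.004],0],[[0,0,-0.002],0],[[0,0,0],0],[[0,0,0],0]])

```text
time: 15.45
position: [566.3, 260.5, 209.5]
tool_rot: [[0.159, 0.987, 0.001], [0.987, -0.159, 0.0], [0.0, 0.0, -1.0]]
wrist_force: [-0.6, 0.5, -2.8]
grip_width: 10.8
grip_force: 61.5
```

>>> send_rows(moves=[[[0,0,-0.002],0],[[0,0,0],0],[[0,0,0],0]])

```text
time: 15.75
position: [566.0, 260.5, 207.4]
tool_rot: [[0.159, 0.987, 0.0], [0.987, -0.159, 0.0], [0.0, 0.0, -1.0]]
wrist_force: [0.3, -0.4, -2.5]
grip_width: 10.9
grip_force: 61.5
```

>>> send_rows(moves=[[[0,0,-0.001],0],[[0,0,0],0],[[0,0,0],0]])

```text
time: 16.05
position: [565.9, 260.5, 206.2]
tool_rot: [[0.159, 0.987, -0.0], [0.987, -0.159, -0.0], [-0.0, -0.0, -1.0]]
wrist_force: [0.2, -0.7, -3.0]
grip_width: 10.6
grip_force: 61.5
```

>>> send_rows(moves=[[[0,0,-0.001],0],[[0,0,0],0],[[0,0,0],0]])

```text
time: 16.35
position: [566.1, 260.5, 205.4]
tool_rot: [[0.159, 0.987, 0.0], [0.987, -0.159, 0.0], [0.0, 0.0, -1.0]]
wrist_force: [-0.1, 0.3, -1.8]
grip_width: 10.5
grip_force: 61.8
```

>>> send_rows(moves=[[[0,0,-0.001],0],[[0,0,0],0],[[0,0,0],0]])

```text
time: 16.65
position: [566.2, 260.5, 205.2]
tool_rot: [[0.159, 0.987, 0.0], [0.987, -0.159, 0.001], [0.001, 0.0, -1.0]]
wrist_force: [-2.2, -0.2, 5.4]
grip_width: 10.8
grip_force: 62.5
```

>>> send_rows(moves=[[[0,0,0.0005],0],[[0,0,0],0]])

```text
time: 16.85
position: [566.2, 260.6, 205.2]
tool_rot: [[0.159, 0.987, 0.0], [0.987, -0.159, 0.0], [0.001, 0.0, -1.0]]
wrist_force: [-1.6, -0.2, 3.8]
grip_width: 10.7
grip_force: 62.4
```

>>> send_rows(moves=[[[0,0,0],0],[[0,0,0],0],[[0,0,0],0],[[0,0,0],0]], gripper=0.016)

```text
time: 17.25
position: [566.0, 260.5, 204.5]
tool_rot: [[0.159, 0.987, -0.0], [0.987, -0.159, -0.0], [-0.0, 0.0, -1.0]]
wrist_force: [-0.3, 0.7, 0.3]
grip_width: 15.9
grip_force: 0.0
```

>>> send_rows(moves=[[[0,0,0],0],[[0,0,0],0],[[0,0,0],0],[[0,0,0],0],[[0,0,0],0]], gripper=0.04)

```text
time: 17.75
position: [566.0, 260.5, 204.8]
tool_rot: [[0.159, 0.987, 0.0], [0.987, -0.159, 0.0], [0.0, 0.0, -1.0]]
wrist_force: [-0.5, 1.0, -0.8]
grip_width: 40.0
grip_force: 0.0
```

Run:
```python
from h import *
b=cap('side');o=robot.get_obs();print(o['time'],o['position'],o['wrist_force'])
f=lambda i,x,y,w,h,s:cv2.resize(i[y:y+h,x:x+w],None,fx=s,fy=s,interpolation=cv2.INTER_CUBIC)
cv2.imwrite('pics/c8.png',f(b['img'],260,100,90,110,5))
```

```text
17.8 [566.01393279 260.46374697 204.78436588] [-0.02703384  0.12953047 -0.20932677]
```

View pics/c8.png

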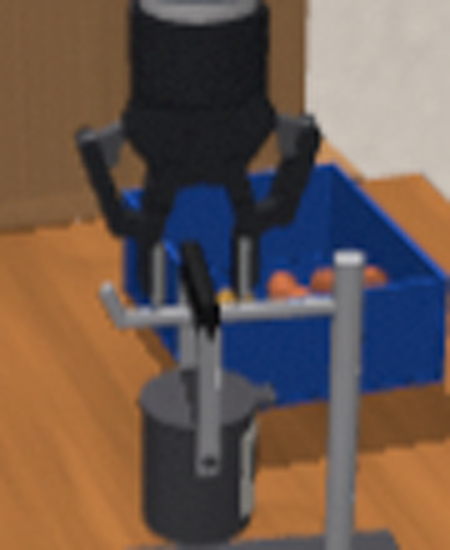

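The tin hangs on the arm by its bar, at (300,161) in the side image, with the open fingers clear on both sides. Withdraw upward and let it settle.

>>> send_rows(moves=[[[0,0,0.005],0],[[0,0,0.01],0],[[0,0,0.02],0],[[0,0,0.03],0],[[0,0,0.03],0],[[0,0,0.03],0],[[0,0,0.02],0],[[0,0,0],0]])

```text
time: 18.6
position: [568.4, 260.8, 355.0]
tool_rot: [[0.16, 0.987, 0.008], [0.987, -0.16, 0.005], [0.006, 0.007, -1.0]]
wrist_force: [0.2, -0.4, 0.5]
grip_width: 40.0
grip_force: 0.0
```

>>> send_rows(moves=[[[0,0,0],0],[[0,0,0],0],[[0,0,0],0],[[0,0,0],0],[[0,0,0],0],[[0,0,0],0],[[0,0,0],0],[[0,0,0],0]])

```text
time: 19.4
position: [566.1, 260.4, 349.8]
tool_rot: [[0.159, 0.987, 0.0], [0.987, -0.159, -0.0], [-0.0, 0.0, -1.0]]
wrist_force: [0.2, -0.9, 0.2]
grip_width: 39.6
grip_force: 0.0
```

Run:
```python
from h import *
b=cap('side')['img'].astype(int);[cap('top') for _ in range(6)];c=cap('side')['img'];o=robot.get_obs();print(o['time'],o['position'],o['wrist_force'],'tin motion',np.abs(b-c)[140:215,275:335].max())
f=lambda i,x,y,w,h,s:cv2.resize(i[y:y+h,x:x+w],None,fx=s,fy=s,interpolation=cv2.INTER_CUBIC)
cv2.imwrite('pics/c9.png',c)
```

```text
19.8 [566.00043827 260.48818932 349.79108764] [ 0.26289032 -0.04137841 -0.12392334] tin motion 9
```

View pics/c9.png

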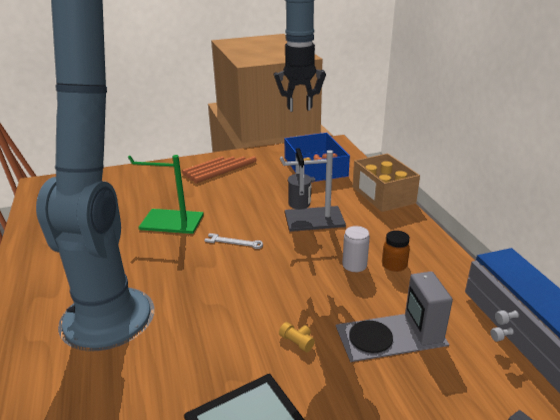

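The tin hangs alone on the grey hook at (300,185) and nothing else has moved. I'll give it a little more time to settle.

>>> send_rows(moves=[[[0,0,0],0],[[0,0,0],0],[[0,0,0],0],[[0,0,0],0],[[0,0,0],0],[[0,0,0],0],[[0,0,0],0],[[0,0,0],0]])

```text
time: 20.6
position: [566.0, 260.5, 349.8]
tool_rot: [[0.159, 0.987, 0.0], [0.987, -0.159, 0.0], [0.0, 0.0, -1.0]]
wrist_force: [0.4, 0.3, -0.2]
grip_width: 40.3
grip_force: 0.0
```

>>> send_rows(moves=[[[0,0,0],0],[[0,0,0],0],[[0,0,0],0],[[0,0,0],0],[[0,0,0],0],[[0,0,0],0],[[0,0,0],0],[[0,0,0],0]])

```text
time: 21.4
position: [566.0, 260.5, 349.8]
tool_rot: [[0.159, 0.987, -0.0], [0.987, -0.159, 0.0], [0.0, -0.0, -1.0]]
wrist_force: [-0.1, -0.1, -0.4]
grip_width: 40.1
grip_force: 0.0
```

Run:
```python
from h import *
I=[cap('side')['img'].astype(int) for _ in range(8)]
print([np.abs(i-I[0])[140:215,275:335].max() for i in I],np.abs(I[-1]-I[0])[230:270,200:265].max())
print(job.job_done())
```

```text
[np.int64(0), np.int64(9), np.int64(9), np.int64(9), np.int64(10), np.int64(10), np.int64(9), np.int64(11)] 5
the job is handed in; nothing more can be done
None
```

The job is handed in (about 22 s of the 58 s): the tin stood free on the scanner pad for about 1.8 s, label facing the window, though the scanner showed no sign I could use to confirm the read; the tin now hangs released on the grey hook with no visible swing, and the other things look unmoved.

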